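# Run a burst on the spice grinder

### The job

Set the short grinding jar upright and fully seated on the mixer grinder's coupling, placing it rather than dropping it, and let go of it. Then turn the mixer's dial clockwise from off, past clicks one and two, to the third position (burst) and keep holding it there against its spring: you finish with the dial still held at the third position. Do not turn the dial before the jar is seated, and leave the tall jar, the brass mortar and the tin where they are.

Things in the scene. Friction and masses are not known exactly. Their poses are not given: they have to be found in the camera images.
- mixer: White mixer-grinder motor base, fixed, 185 (x) x 310 (y) mm, yaw within 0.2 rad. Origin: centre of its footprint on the counter; z up, -x is its front, towards the robot. The +y half is a round motor column, 125 mm high and 112 mm across at the top; the -y half is the control deck with the dial, 74 mm high at the front rising to 116 mm at the back (slope 0.26 rad).
- seat (a point): Centre of the column's flat top, 125 mm above the counter; axes as the mixer's. From it rises the black coupling boss, 60 mm across, 16 mm high, its top 6 mm tapering to 48 mm. The jar's hollow foot goes over the boss, at any yaw, until the foot's rim rests on the flat top: then the jar's origin is here.
- jar: SHORT steel jar, the one to use: 88 mm across, no handle, lid (92 mm) clipped on for good, 0.3 to 0.5 kg, upright on the counter left or right of the mixer. Origin: centre of its underside, z up. Hollow foot: recess 67 mm across, 20 mm deep. Flat lid top 110 mm up; on it in the centre a round knob, 29 to 31 mm across, from 110 to 142 mm above the origin: grip it there from above.
- dial (a joint): Dial turn, rad, growing clockwise seen from above: 0 off (the start), click one 0.45, click two 0.90, third position 1.35, hard stop 1.39. Let go, it stays at off, one or two; from the third it springs back to two. Takes about 0.07 N m to leave off, 0.05 from one to two, 0.15 from two to three; 0.14 N m to hold the third, rising to 0.18 at the stop.
- pointer (a point): Dial's grip bar, grey, 56 long (x) x 12 thick (y) x 28 mm high (z), on a 58 mm round plate. Origin: middle of the bar's foot, on the dial axis, 10 mm above the deck. z: dial axis, out of the deck, leaning 0.26 rad from vertical to the mixer's front. x: to the bar's marked end, straight away from the mixer's front at off. Clockwise is a negative turn about z. Pinch it across y, fingers along -z.
- tall_jar: Bystander: tall steel jar with a black side handle, 100 mm across, 219 mm high with its knob, on the other side of the mixer from the short jar. Origin: centre of its underside.
- mortar: Bystander: open brass mortar, 100 mm across, 85 mm high, behind the mixer on the left. Origin: centre of its underside.
- tin: Bystander: round aluminium tin, 84 mm across, 105 mm high, behind the mixer on the right. Origin: centre of its underside.
Mind the look-alikes: they are no part of the job. Leave any blue look-alike of the jar alone.

How it is judged (in metres and radians):
On the way, in this order (a step that is already met when the one before it is completed fails the run):
1. the short jar stands seated on the coupling, let go, with the dial still at off (distance between jar and seat below 0.007 m and angle between jar's own z axis and vertical below 0.05 rad and contact force between the fingers and jar below 0.1 N and linear speed of jar below 0.02 m/s and value of joint dial below 0.2 rad), for 0.2 s.
2. the dial is turned to the third position and held there by the fingers (value of joint dial above 1.2 rad and contact force between the fingers and dial above 0.5 N), for 0.3 s.
At the end, for the whole second after the job is handed in: The fingers still hold the dial at the third position (joint above 1.2 rad, over 0.5 N on the grip bar); the short jar stands untouched, at rest, within 7 mm of its seat and 0.05 rad of upright; tall jar, mortar and tin within 30 mm of where they were (all of step 2 and distance between jar and seat below 0.007 m and angle between jar's own z axis and vertical below 0.05 rad and linear speed of jar below 0.02 m/s and contact force between each of the arm, the fingers and jar below 0.1 N and distance of each of tall_jar, mortar, tin from where it was at the start of the episode below 0.03 m); the arm keeps its last pose, push and grip.
It fails at once if the dial is turned before the jar is seated on the coupling (value of joint dial above 0.25 rad and distance between jar and seat above 0.012 m).
It fails at once if the jar is dropped (falls freely for more than about a centimetre) (linear speed of jar above 0.45 m/s and contact force between the fingers and jar below 0.05 N).
It fails at once if the tall jar, the mortar or the tin is pushed away or knocked over (distance of any of tall_jar, mortar, tin from where it was at the start of the episode above 0.03 m or angle between any of tall_jar, mortar, tin's own z axis and vertical above 0.35 rad).
It also fails if it takes over 58 s, if anything falls off the work surface, if the arm or the gripper's body presses on something with over 40 N, if the wrist force passes 120 N, or if a joint passes its speed limit or range.

### The arm

A 6-joint arm with a two-finger parallel gripper is mounted at the origin on the work surface. World frame = base frame: x ahead of the robot, y to its left, z up, the work surface at z = 0. Lengths are in m, angles in degrees, forces in N, time in s.
With the tool pointing down it reaches from about 0.375 to 0.75 m from the base axis. Payload 9 kg.
Tool frame: the origin (TCP) lies where the fingers leave the gripper's body, on its centre line; the fingertips stand 73 mm ahead of it and the grasp point (between the pads) lies 54 mm ahead of it (robot.tip_reach is the distance from the TCP to the fingertips, in m); z points along the fingers, y is the direction in which the jaws open and shut (so a half turn about z gives the same grasp; the last joint's range is limited). The gripper opens to 85 mm and grips with 20 to 120 N. Pads are 22 mm wide; open, the fingers measure 114 mm over their backs; the gripper's body (76 mm by 85 mm) begins 54 mm behind the grasp point. The pads swing forward as they close: fully open they stand 13 mm farther back than shut.
Start: joints at [-85.411, 5.964, 5.575, 89.605, 0, 77.527], TCP at [0.176, -0.574, 0.304] pointing down, gripper open.
Joint ranges: [-171.21, 171.21], [-48.23, 106.86], [-62.78, 66.21], [-105.2, 120.99], [-86.42, 89.51], [-180, 180]. Speed limits (degrees/s): [127.2, 127.2, 147.25, 180, 180, 180].

### API

Orientations are given as [roll, pitch, yaw] about the fixed x, y, z axes, in that order (R = Rz(yaw) Ry(pitch) Rx(roll)).
In Python, from plant import robot gives the robot as it stands. Calls block until the motion is done:
- robot.move_pose(position, orientation): joint-space move of the TCP to a pose.
- robot.line_to(position, vel=0.15, rotation=None, guard=None): straight line of the TCP; rotation=None keeps the orientation; vel is the mean speed in m/s. With guard (N) it stops when the force on the tool has changed by that much, and returns True; else False.
- robot.goto_joints(angles): joint-space move.
- robot.set_gripper(opening): finger opening in m; the grip force is fixed at half the most; returns when the fingers have stopped.
- robot.pause(seconds).
- robot.ik(position, orientation): joint angles nearest the present ones, or None.
- robot.observe(): the state.
- robot.grab_frame(name): name is "scene" or "top" or "wrist"; returns the picture (400x640x3 uint8, blue, green, red); there is no depth.
- robot.get_calibration(name): a dict with "vertical_fov" (degrees; the focal length in pixels is half the picture's height over the tangent of half this angle, whatever the lens; pixels are square), "cx", "cy" (the principal point, pixels), "rvec" (rotation vector, rad) and "tvec" (3), from world to camera coordinates, as OpenCV has them. Camera axes: x right, y down, z forward; pixel columns grow to the right and rows downward; lengths in m; the calibration is good to about 2 mm. A picture is of the moment at which its call begins: read the wrist's pose just before it. get_calibration takes no time and is no camera call; for the wrist camera it gives the pose at the moment of the call.
A pose or a line that the arm cannot do raises robot.IKError and nothing moves.
- robot.job_done(): hands the job in, once; it reports no verdict.
The state is a dict: "time": time; "q": joint angles; "qvel": joint speeds; "joint_torque": joint torques, N m; "tool_pos": TCP position; "tcp_rot": TCP orientation; "ft_force": force on the tool from outside, world axes, zero at the start; "torque": the same for the moment, N m; "gripper_width": finger opening in m.
Only numpy, scipy, OpenCV 4.12 (cv2) and the standard library are available. Lean on these libraries where they do the work, as an engineer would, in place of code of your own. Each camera call takes 0.05 s, during which the arm holds its last target.

## Working session

There is one attempt and no reset: what is moved stays moved. The work goes in short steps, each a Python script; the robot and the scene stay as the last script left them, time stands still between calls to the robot, and variables do not carry over. Pictures are saved under pics/ and viewed, and the job is handed in when it is done.

```bash
ls; mkdir -p pics
cat > h.py <<'E'
import numpy as np, cv2
from plant import robot
def cal(n):
    c=robot.get_calibration(n); f=200/np.tan(np.radians(c["vertical_fov"])/2)
    R=cv2.Rodrigues(np.array(c["rvec"],float))[0]; t=np.array(c["tvec"],float).ravel()
    return f,c["cx"],c["cy"],R,t
def ray(C,u,v):
    f,cx,cy,R,t=C; d=R.T@np.array([(u-cx)/f,(v-cy)/f,1]); return -R.T@t,d/np.linalg.norm(d)
def onz(C,u,v,z):
    o,d=ray(C,u,v); return o+d*(z-o[2])/d[2]
def proj(C,p):
    f,cx,cy,R,t=C; q=R@np.array(p,float)+t; return np.array([cx+f*q[0]/q[2],cy+f*q[1]/q[2]])
def tri(a,b):
    A=np.zeros((3,3));B=np.zeros(3)
    for o,d in (a,b):
        P=np.eye(3)-np.outer(d,d);A+=P;B+=P@o
    return np.linalg.solve(A,B)
E
python3 - <<'E'
from h import *
for n in ("scene","top"):
    cv2.imwrite(f"pics/{n}0.png",robot.grab_frame(n)); C=cal(n); print(n,robot.get_calibration(n)); print(-C[3].T@C[4])
print(robot.observe())
E
```

```text
pics
scene {'vertical_fov': 55.468605753682716, 'cx': 315.7857337684932, 'cy': 200.9164293443769, 'rvec': array([ 1.65362706,  1.85142722, -0.79196937]), 'tvec': array([ 0.04298523, -0.30713534,  1.36145225])}
[1.19704358 0.08721094 0.71359163]
top {'vertical_fov': 45.44850326004917, 'cx': 316.7261822351269, 'cy': 207.74344696620875, 'rvec': array([ 2.16677041, -2.11278971,  0.18198365]), 'tvec': array([-0.01570599,  0.5910906 ,  1.14167461])}
[0.39867629 0.00528607 1.22232768]
{'time': 0.1, 'q': array([-8.54109641e+01,  5.99518664e+00,  5.53311400e+00,  8.96055964e+01,
        5.46236400e-04,  7.75280222e+01]), 'qvel': array([ 0.0083519 , -0.09542299,  0.04876839,  0.08889998, -0.01310813,
        0.02401157]), 'joint_torque': array([ 6.70181922e-03, -5.58211148e+01,  5.04716885e+01,  1.31604236e-02,
       -2.25565936e-04, -2.86192872e-06]), 'tool_pos': array([ 0.17604115, -0.57337384,  0.30321551]), 'tcp_rot': array([-1.79934046e+02, -1.51472843e-02,  1.70610047e+01]), 'ft_force': array([0.51943519, 0.91372628, 0.1906231 ]), 'torque': array([-0.03371559, -0.01463396, -0.0067919 ]), 'gripper_width': 0.0852563329877302}
```

View pics/scene0.png

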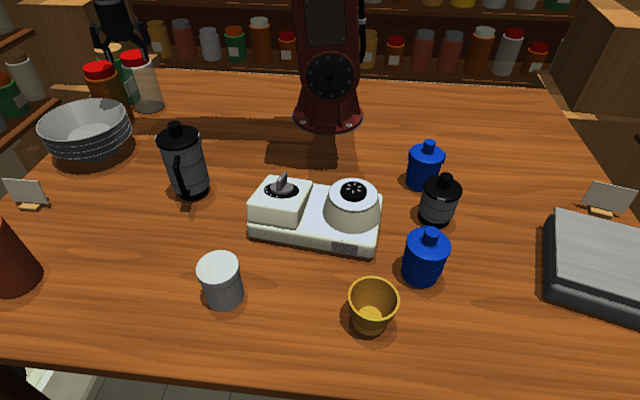

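View pics/top0.png

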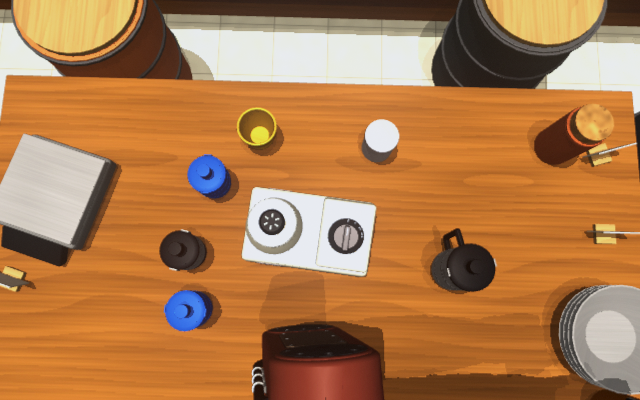

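Candidates for the jar are in the top view at (182,250), steel with a black lid; (208,175), blue; (187,310), blue; and (470,265), tall with a handle. The steel one with no handle at (182,250), seen at (440,200) in the scene view, fits the description. I'll confirm it in an enlarged crop and also look at the mixer.

Run:
```python
import cv2,numpy as np
t=cv2.imread("pics/top0.png");s=cv2.imread("pics/scene0.png")
a=cv2.resize(t[150:350,140:400],None,fx=3,fy=3,interpolation=cv2.INTER_CUBIC)
b=cv2.resize(s[130:300,240:480],None,fx=3.3,fy=3.3,interpolation=cv2.INTER_CUBIC)
cv2.imwrite("pics/c1.png",a[:600,:800]);cv2.imwrite("pics/c2.png",b[:600,:800])
```

```text
(no output)
```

View pics/c1.png

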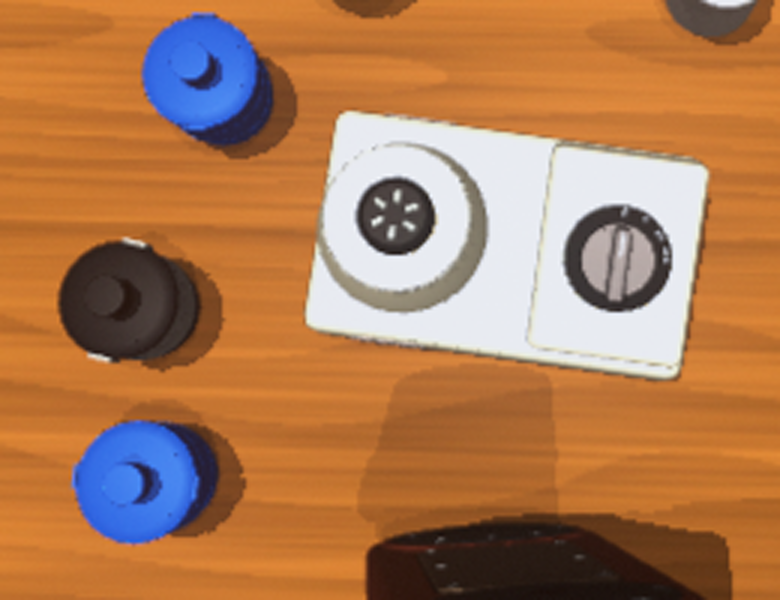

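View pics/c2.png

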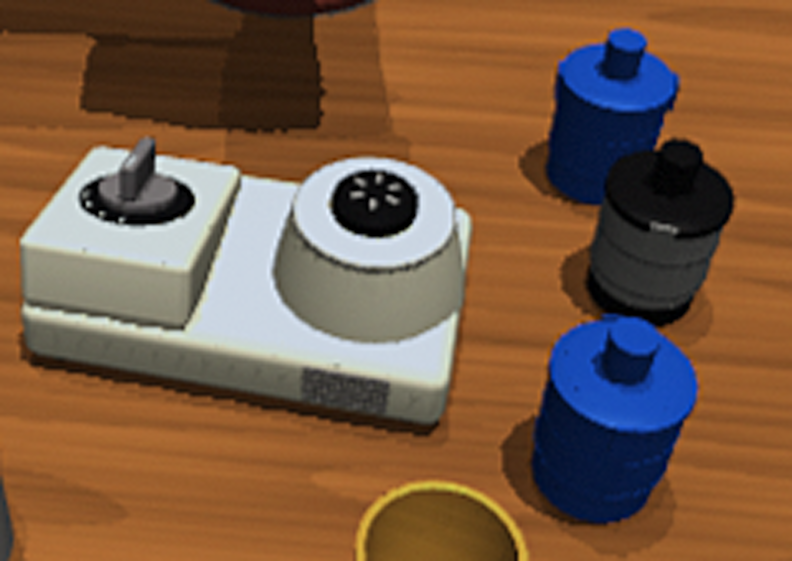

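Confirmed: steel body, black lid with clips, no handle. It stands between the two blue look-alikes. Next I measure it with masks.

Run:
```python
from h import *
T=cal("top");S=cal("scene")
t=cv2.imread("pics/top0.png");s=cv2.imread("pics/scene0.png")
def blob(img,x0,y0,x1,y1,thr,name):
    g=img[y0:y1,x0:x1].max(axis=2); m=(g<thr).astype(np.uint8)
    m=cv2.morphologyEx(m,cv2.MORPH_CLOSE,np.ones((5,5)))
    cs,_=cv2.findContours(m,0,cv2.CHAIN_APPROX_NONE); c=max(cs,key=cv2.contourArea)
    e=cv2.fitEllipse(c); M=cv2.moments(c)
    print(name,"ell",np.array(e[0])+[x0,y0],e[1],"cent",M['m10']/M['m00']+x0,M['m01']/M['m00']+y0,cv2.contourArea(c))
    return M['m10']/M['m00']+x0,M['m01']/M['m00']+y0
b=blob(t,250,200,295,245,110,"boss");print(onz(T,*b,0.133))
d=blob(t,322,212,370,262,120,"dialring");print(onz(T,*d,0.10))
j=blob(t,155,225,203,275,62,"lid");print(onz(T,*j,0.11))
bs=blob(s,335,175,372,208,110,"boss s");print(onz(S,*bs,0.133), tri(ray(T,*b),ray(S,*bs)))
# footprint corners
m=cv2.inRange(t[170:290,230:390],(190,190,190),(255,255,255))
cs,_=cv2.findContours(m,0,2);c=max(cs,key=cv2.contourArea);r=cv2.minAreaRect(c);print(r)
print(robot.get_calibration("wrist"), -cal("wrist")[3].T@cal("wrist")[4])
```

```text
boss ell [271.51215744 221.75533676] (24.575063705444336, 24.76158905029297) cent 271.521906764809 221.75569575885032 475.5
[0.542057   0.10272134 0.133     ]
dialring ell [345.52600288 235.8272934 ] (34.21583938598633, 34.79521942138672) cent 345.52419210855203 235.82574540260669 933.5
[ 0.51741948 -0.07011705  0.1       ]
lid ell [181.84989548 250.55050659] (37.23982238769531, 43.87950897216797) cent 181.74828857293312 250.53844128488677 1266.0
[0.47243143 0.31015404 0.11      ]
boss s ell [353.0275898  191.35007858] (19.30584144592285, 26.099353790283203) cent 353.0253807106599 191.34010152284264 394.0
[0.54679721 0.102585   0.133     ] [0.54255925 0.10287064 0.12923973]
((78.45000457763672, 60.85000228881836), (125.58216094970703, 72.83199310302734), 8.130102157592773)
{'vertical_fov': 60.63356484115991, 'cx': 318.1680343702435, 'cy': 197.4197456937785, 'rvec': array([-2.34378653,  1.73130222,  0.23708152]), 'tvec': array([-0.60017077, -0.035504  ,  0.37786229])} [ 0.24067023 -0.55404172  0.37331089]
```

Run:
```python
from h import *
p=robot.observe()["tool_pos"]
robot.line_to([p[0],p[1],0.42],vel=0.2)
robot.move_pose([0.47,0.0,0.42],[180,0,0])
robot.pause(0.2)
C=cal("wrist");np.save("w1.npy",np.array(C,dtype=object),allow_pickle=True)
cv2.imwrite("pics/w1.png",robot.grab_frame("wrist"))
robot.move_pose([0.472,0.30,0.36],[180,0,0]);robot.pause(0.2)
C=cal("wrist");np.save("w2.npy",np.array(C,dtype=object),allow_pickle=True)
cv2.imwrite("pics/w2.png",robot.grab_frame("wrist"))
o=robot.observe();print(o["time"],o["tool_pos"],o["tcp_rot"],o["q"],o["ft_force"])
```

```text
8.3 [0.47201674 0.29997889 0.36000065] [-1.79997471e+02  1.14844595e-03 -9.15045822e-03] [ 1.90369535e+01  1.17863719e-02  5.29543317e+00  9.52839072e+01
  2.76502354e-03 -1.60953896e+02] [-0.31358784 -0.85899055 -0.14253889]
```

View pics/w1.png

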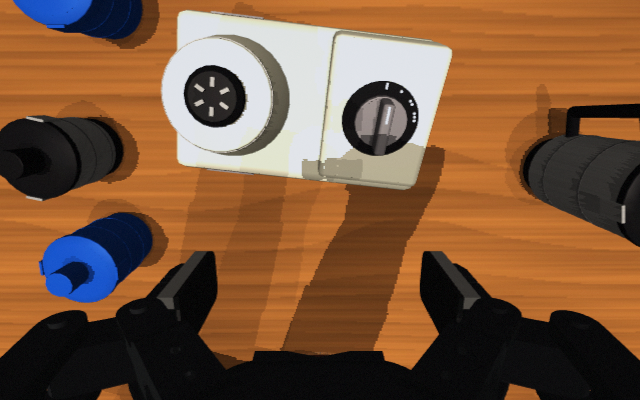

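View pics/w2.png

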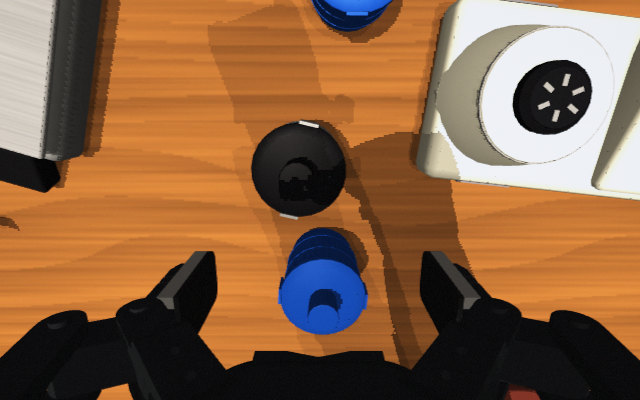

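w1 shows the boss at about (214,96), the dial at about (380,118) and the bar pointing up and slightly right. w2 shows the jar lid centred at about (299,169) and the boss at about (553,97). Now I fit these precisely.

```bash
cat > m.py <<'E'
from h import *
def blob(img,x0,y0,x1,y1,thr,name,close=7):
    g=img[y0:y1,x0:x1].max(axis=2); m=(g<thr).astype(np.uint8)
    m=cv2.morphologyEx(m,cv2.MORPH_CLOSE,np.ones((close,close)))
    m=cv2.morphologyEx(m,cv2.MORPH_OPEN,np.ones((5,5)))
    cs,_=cv2.findContours(m,0,cv2.CHAIN_APPROX_NONE); c=cv2.convexHull(max(cs,key=cv2.contourArea))
    c=max(cs,key=cv2.contourArea)
    e=cv2.fitEllipse(c); print(name,np.array(e[0])+[x0,y0],e[1]); return np.array(e[0])+[x0,y0],c[:,0]+[x0,y0]
E
python3 - <<'E'
from m import *
W1=np.load("w1.npy",allow_pickle=True);W2=np.load("w2.npy",allow_pickle=True)
i1=cv2.imread("pics/w1.png");i2=cv2.imread("pics/w2.png")
def circ(C,c,z):
    # contour -> plane z -> circle centre
    P=np.array([onz(C,u,v,z)[:2] for u,v in c]); (x,y),r=cv2.minEnclosingCircle(P.astype(np.float32))
    A=np.c_[2*P,np.ones(len(P))];s=np.linalg.lstsq(A,(P**2).sum(1),rcond=None)[0]
    return s[:2],np.sqrt(s[2]+s[0]**2+s[1]**2),(x,y,r)
print([-C[3].T@C[4] for C in (W1,W2)])
e,c=blob(i2,245,115,355,222,60,"lid");
for z in (0.11,0.1): print(circ(W2,c,z))
b1,c1=blob(i1,178,55,252,135,110,"boss1",11);b2,c2=blob(i2,505,50,600,142,110,"boss2",11)
for z in (.125,.133): print(circ(W1,c1,z),circ(W2,c2,z))
print("tri",tri(ray(W1,*b1),ray(W2,*b2)))
# column top rim (white)
d1,dc=blob(i1,335,75,425,162,100,"dial");print(circ(W1,dc,.1))
for n,i,b in(("d",i1,(330,70,430,170)),("l",i2,(235,100,365,232))):
    x0,y0,x1,y1=b;k=i[y0:y1,x0:x1];cv2.imwrite(f"pics/z{n}.png",cv2.resize(k,None,fx=4,fy=4,interpolation=2))
E
```

```text
[array([ 0.53771072, -0.00106879,  0.49000331]), array([0.53963767, 0.2993939 , 0.43010605])]
lid [298.55474472 168.90430832] (92.67935180664062, 93.51221466064453)
(array([0.47692037, 0.31778077]), np.float64(0.04454636195356783), (0.47763124108314514, 0.31762439012527466, 0.046188995242118835))
(array([0.47496111, 0.31835517]), np.float64(0.04593797459092799), (0.4756941795349121, 0.31819388270378113, 0.04762880131602287))
boss1 [214.5058136   95.91781616] (58.47427749633789, 63.954673767089844)
boss2 [551.89614868  96.80434799] (69.1016845703125, 82.85359954833984)
(array([0.54309726, 0.10471225]), np.float64(0.03064251075560786), (0.5432240962982178, 0.10464898496866226, 0.03174386918544769)) (array([0.54324416, 0.09906569]), np.float64(0.03178127748070621), (0.542730987071991, 0.09925049543380737, 0.033383145928382874))
(array([0.5429792 , 0.10239378]), np.float64(0.029970900173567502), (0.5431033372879028, 0.10233193635940552, 0.03105032816529274)) (array([0.5431496 , 0.10431837]), np.float64(0.03094795994143209), (0.5426499247550964, 0.10449830442667007, 0.0325104221701622))
tri [0.54385922 0.1029919  0.13099581]
dial [379.62228394 117.94436646] (71.43869018554688, 77.55928039550781)
(array([ 0.51953989, -0.06963922]), np.float64(0.04089601555944519), (0.5194445252418518, -0.06979408115148544, 0.04242026060819626))
```

View pics/zd.png

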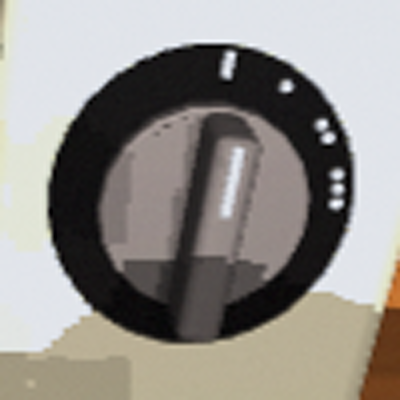

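View pics/zl.png

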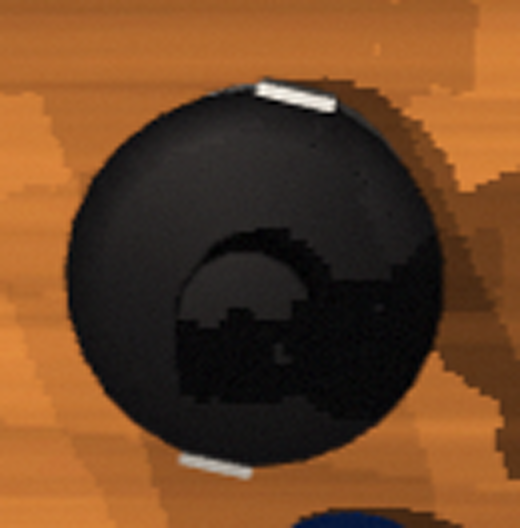

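```bash
python3 - <<'E'
from m import *
W2=np.load("w2.npy",allow_pickle=True)
k=onz(W2,295.7,178.7,.142);l=onz(W2,298.8,169,.11);print("knob",k,"lid",l,"top lid",onz(cal("top"),179.3,250,.11))
x,y=0.5*(k+l)[:2]
robot.line_to([x,y,0.30],vel=0.15)
hit=robot.line_to([x,y,0.187],vel=0.08,guard=8)
o=robot.observe();print(hit,o["tool_pos"],o["ft_force"],o["time"])
cv2.imwrite("pics/s1.png",robot.grab_frame("scene")[120:300,330:530])
cv2.imwrite("pics/w3.png",robot.grab_frame("wrist"))
E
python3 -c "
import cv2;i=cv2.imread('pics/s1.png');cv2.imwrite('pics/s1b.png',cv2.resize(i,None,fx=3,fy=3))"
```

```text
knob [0.47610667 0.31852206 0.142     ] lid [0.47846852 0.31754078 0.11      ] top lid [0.47353494 0.31590658 0.11      ]
False [0.47755701 0.31813657 0.18760171] [ 0.11027356  0.89220604 -0.41678185] 10.425
```

View pics/w3.png

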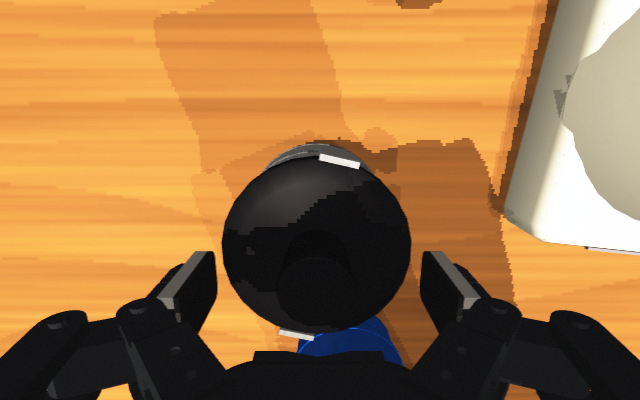

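View pics/s1b.png

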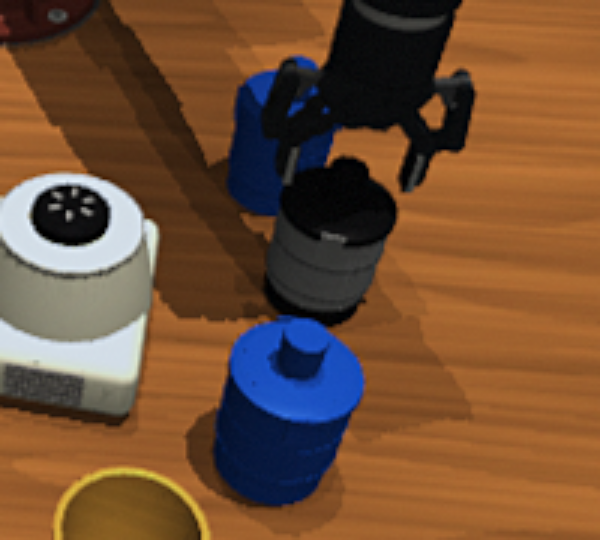

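The fingers straddle the knob at about (314,285) in w3, and the view is clear. I'll close, lift and check.

Run:
```python
from m import *
print(onz(cal("wrist"),316.5,241,.11), onz(cal("wrist"),314,286,.142))
robot.set_gripper(0.02)
o=robot.observe();print(o["gripper_width"],o["ft_force"],o["tool_pos"])
p=o["tool_pos"]
robot.line_to([p[0],p[1],0.25],vel=0.12)
robot.line_to([p[0],p[1],0.385],vel=0.2)
robot.pause(0.2)
o=robot.observe();print(o["gripper_width"],o["ft_force"],o["torque"],o["tool_pos"],o["time"])
np.save("w4.npy",np.array(cal("wrist"),dtype=object),allow_pickle=True)
cv2.imwrite("pics/w4.png",robot.grab_frame("wrist"));cv2.imwrite("pics/s4.png",robot.grab_frame("scene"))
```

```text
[0.48306445 0.31822269 0.11      ] [0.4782006  0.31903482 0.142     ]
0.028667650838600154 [-0.73973727  1.7431555   1.8057362 ] [0.47737464 0.31820609 0.18722704]
0.028903003605504334 [ 0.28002622 -0.38116441 -3.65534541] [-0.0476042  -0.03802644  0.01108212] [0.47704676 0.31808795 0.3835691 ] 12.7833
```

View pics/w4.png

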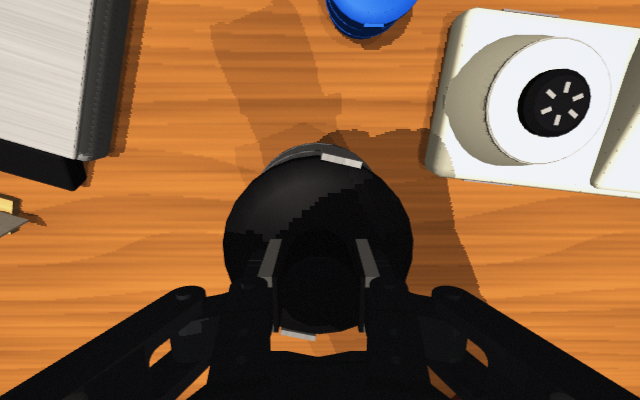

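View pics/s4.png

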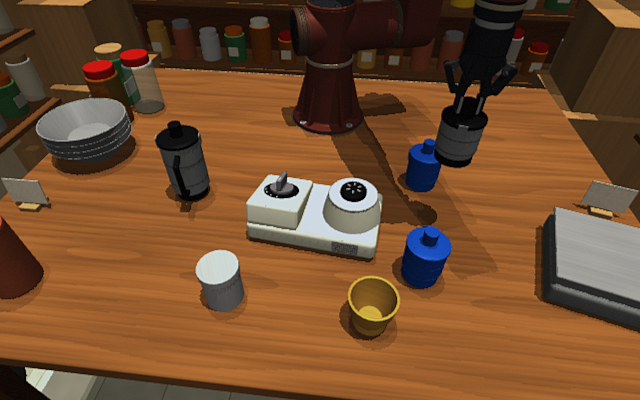

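Run:
```python
from m import *
robot.line_to([0.5427,0.103,0.385],vel=0.18)
robot.line_to([0.5427,0.103,0.340],vel=0.12)
robot.pause(0.2)
o=robot.observe();print(o["gripper_width"],o["ft_force"],o["torque"],o["tool_pos"],o["tcp_rot"],o["time"])
t=robot.grab_frame("top");s=robot.grab_frame("scene")
cv2.imwrite("pics/s5.png",cv2.resize(s[60:240,240:440],None,fx=3,fy=3,interpolation=2))
cv2.imwrite("pics/w5.png",robot.grab_frame("wrist"))
# project expected jar underside / boss
S=cal("scene");print([proj(S,(x,0.103,z)) for x,z in((.543,.141),(.543,.125),(.543,.153))])
```

```text
Traceback (most recent call last):
plant.IKError: the arm cannot follow that straight line within its joint ranges
```

Run:
```python
from m import *
robot.line_to([0.5427,0.103,0.385],vel=0.15,rotation=[180,0,-30])
robot.line_to([0.5427,0.103,0.340],vel=0.12)
robot.pause(0.2)
o=robot.observe();print(o["gripper_width"],o["ft_force"],o["torque"],o["tool_pos"],o["tcp_rot"],o["q"],o["time"])
t=robot.grab_frame("top");s=robot.grab_frame("scene")
cv2.imwrite("pics/s5.png",cv2.resize(s[60:240,240:440],None,fx=3,fy=3,interpolation=2))
cv2.imwrite("pics/w5.png",robot.grab_frame("wrist"))
# project expected jar underside / boss
S=cal("scene");print([proj(S,(x,0.103,z)) for x,z in((.543,.141),(.543,.125),(.543,.153))])
```

```text
0.02900818743019254 [-1.28768743 -0.23786503 -4.13613666] [-0.00924988 -0.02771977 -0.03148776] [0.54302534 0.10303447 0.34108316] [-1.79957334e+02 -8.17228588e-02 -2.99943647e+01] [-2.81753175e+00 -1.74177812e+00  1.57128624e+00  9.32208766e+01
  6.29470868e-04 -1.52823197e+02] 15.2583
[array([353.52669377, 187.6277411 ]), array([353.02379387, 192.83887343]), array([353.91235286, 183.63147757])]
```

View pics/s5.png

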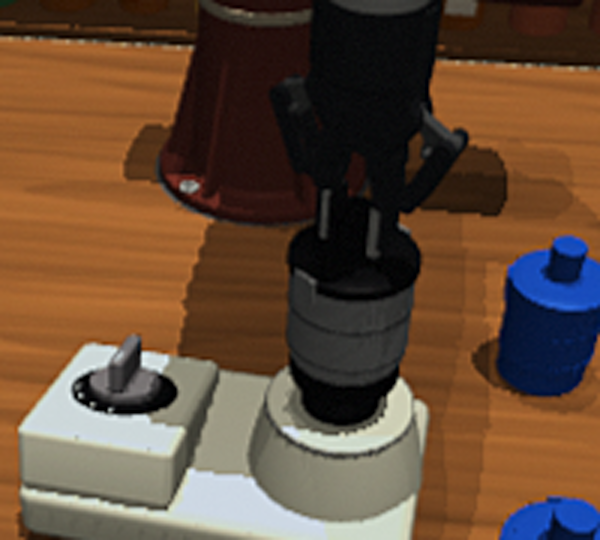

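View pics/w5.png

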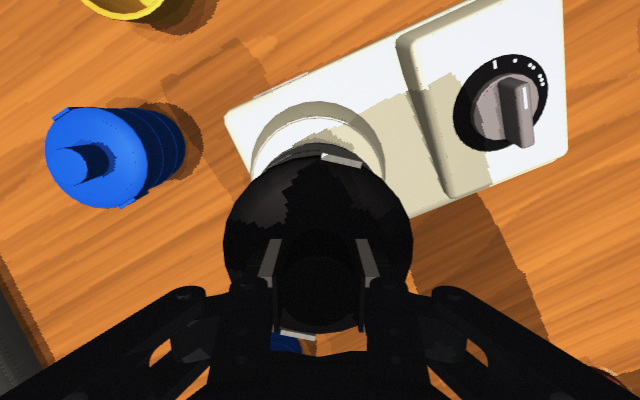

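The jar hangs centred above the column with its foot over the boss. Lowering with a guard.

Run:
```python
from m import *
h=robot.line_to([0.5427,0.103,0.309],vel=0.03,guard=6)
robot.pause(0.1)
o=robot.observe();print(h,o["gripper_width"],o["ft_force"],o["torque"],o["tool_pos"],o["time"])
s=robot.grab_frame("scene")
cv2.imwrite("pics/s6.png",cv2.resize(s[80:240,260:440],None,fx=3,fy=3,interpolation=2))
```

```text
True 0.028664278112535076 [-0.20133144  1.00079595  5.94738089] [0.13094478 0.09250891 0.0069451 ] [0.54265593 0.10322611 0.31210294] 16.3667
```

View pics/s6.png

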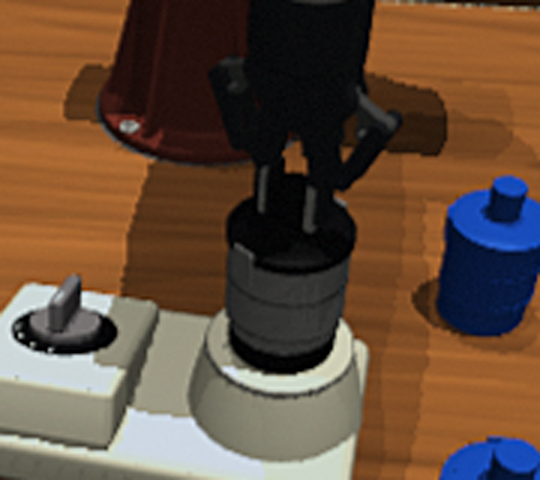

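Contact came at TCP z 0.3121, against 0.3122 expected for fully seated. Releasing.

Run:
```python
from m import *
robot.set_gripper(0.06)
p=robot.observe()["tool_pos"]
robot.line_to([p[0],p[1],0.40],vel=0.12)
robot.pause(0.3)
o=robot.observe();print(o["gripper_width"],o["ft_force"],o["tool_pos"],o["time"])
s=robot.grab_frame("scene");cv2.imwrite("pics/s7.png",cv2.resize(s[80:240,260:440],None,fx=3,fy=3,interpolation=2))
# look at dial along its axis-ish
robot.move_pose([0.44,-0.07,0.36],[180,0,-8]);robot.pause(0.2)
np.save("w7.npy",np.array(cal("wrist"),dtype=object),allow_pickle=True)
cv2.imwrite("pics/w7.png",robot.grab_frame("wrist"));cv2.imwrite("pics/t7.png",robot.grab_frame("top"))
o=robot.observe();print(o["q"],o["tool_pos"],o["time"])
```

```text
0.05986080337867258 [-0.25910291 -0.37881589 -0.07930987] [0.54203104 0.10308189 0.39953752] 18.0167
[-2.59499541e+01 -1.97379456e+01 -1.23602603e+01  9.73783469e+01
 -8.06656255e-05  1.62046763e+02] [ 0.43999718 -0.06999392  0.36000789] 22.8917
```

View pics/s7.png

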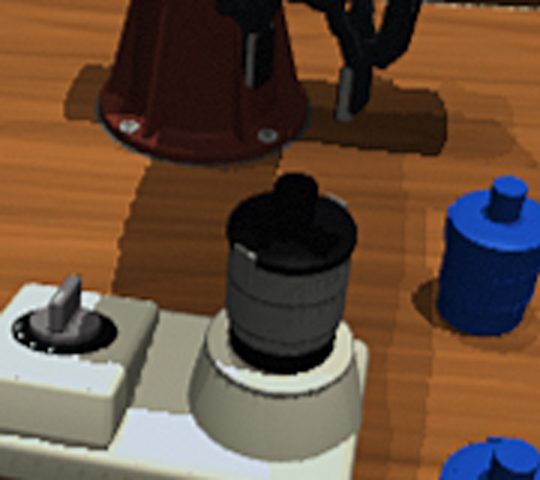

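View pics/w7.png

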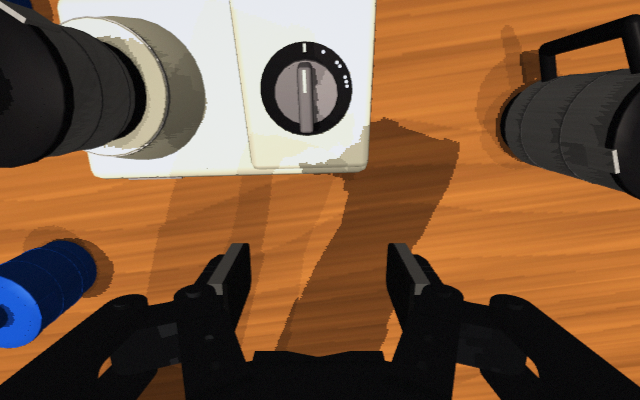

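The jar is upright and seated after release, unmoved between s6 and s7. In w7 the dial ring is at about (306,89) and the bar lies vertical in the image, so the mixer yaw is about -8°. Now I locate the dial axis.

Run:
```python
from m import *
W1=np.load("w1.npy",allow_pickle=True);W7=np.load("w7.npy",allow_pickle=True);T=cal("top")
a,c1=blob(cv2.imread("pics/w1.png"),338,75,422,157,90,"d1",25)
b,c7=blob(cv2.imread("pics/w7.png"),255,35,360,140,90,"d7",31)
t,ct=blob(cv2.imread("pics/top0.png"),322,212,370,262,120,"dt",15)
s,_=blob(cv2.imread("pics/scene0.png"),258,170,304,202,110,"ds",9)
R=[ray(W1,*a),ray(W7,*b),ray(T,*t)]
A=np.zeros((3,3));B=np.zeros(3)
for o,d in R:
    P=np.eye(3)-np.outer(d,d);A+=P;B+=P@o
print("tri",np.linalg.solve(A,B),tri(R[0],R[1]),tri(R[1],R[2]))
# intersect contour with tilted plane for several heights -> circle fit
psi=np.radians(-8);n=np.array([-np.sin(.26)*np.cos(psi),-np.sin(.26)*np.sin(psi),np.cos(.26)])
for z in (.09,.095,.1,.105):
  for C,e,c in((W1,a,c1),(W7,b,c7),(T,t,ct)):
    o,d=ray(C,*e); k=np.array([.518,-.07,z]); p=o+d*(n@(k-o))/(n@d)
    hull=cv2.convexHull(c)[:,0]; Q=np.array([ (lambda od: od[0]+od[1]*(n@(k-od[0]))/(n@od[1]))(ray(C,u,v)) for u,v in hull])
    print(z,p.round(4),"diam",np.linalg.norm(Q-p,axis=1).mean()*2)
i=cv2.imread("pics/w7.png")[30:150,240:390];cv2.imwrite("pics/z7.png",cv2.resize(i,None,fx=5,fy=5,interpolation=2))
# mixer edges from top: yaw by long edges on z plane
t0=cv2.imread("pics/top0.png")
m=cv2.inRange(t0[170:290,230:390],(190,190,190),(255,255,255));cs,_=cv2.findContours(m,0,2);c=max(cs,key=cv2.contourArea)
bx=cv2.boxPoints(cv2.minAreaRect(c))+[230,170];P=np.array([onz(T,u,v,.05) for u,v in bx]);
for q in range(4):
    v=P[(q+1)%4]-P[q];print(np.linalg.norm(v),np.degrees(np.arctan2(v[1],v[0])))
```

```text
d1 [379.83594131 117.07938004] (81.9202880859375, 89.0221176147461)
d7 [306.13406372  87.71500015] (105.96383666992188, 107.33915710449219)
dt [345.69658279 234.13309669] (38.15034103393555, 43.887939453125)
ds [281.54553986 187.81382751] (28.404945373535156, 29.5201358795166)
tri [ 0.5215595  -0.07075207  0.09577995] [ 0.52139113 -0.07086749  0.09423838] [ 0.52148432 -0.07079505  0.09749109]
0.09 [ 0.5213 -0.0715  0.0909] diam 0.10816621330409194
0.09 [ 0.5215 -0.0708  0.091 ] diam 0.11003778365186727
0.09 [ 0.5224 -0.0711  0.0912] diam 0.10468557799262027
0.095 [ 0.5215 -0.0706  0.0959] diam 0.10680516259372001
0.095 [ 0.5213 -0.0709  0.0959] diam 0.10843197347127248
0.095 [ 0.5219 -0.0707  0.096 ] diam 0.10423688016977394
0.1 [ 0.5217 -0.0697  0.101 ] diam 0.10544411188334807
0.1 [ 0.5211 -0.071   0.1009] diam 0.10682616329067766
0.1 [ 0.5213 -0.0704  0.1009] diam 0.1037881823469276
0.105 [ 0.5219 -0.0688  0.106 ] diam 0.10408306117297614
0.105 [ 0.5209 -0.0712  0.1058] diam 0.10522035311008288
0.105 [ 0.5208 -0.0701  0.1057] diam 0.10333948452408136
0.18104441573467067 -5.306971761070126
0.31386764411648677 -96.7707853568185
0.18036145213371318 172.26066831008094
0.3061947043603477 83.35077863244027
```

View pics/z7.png

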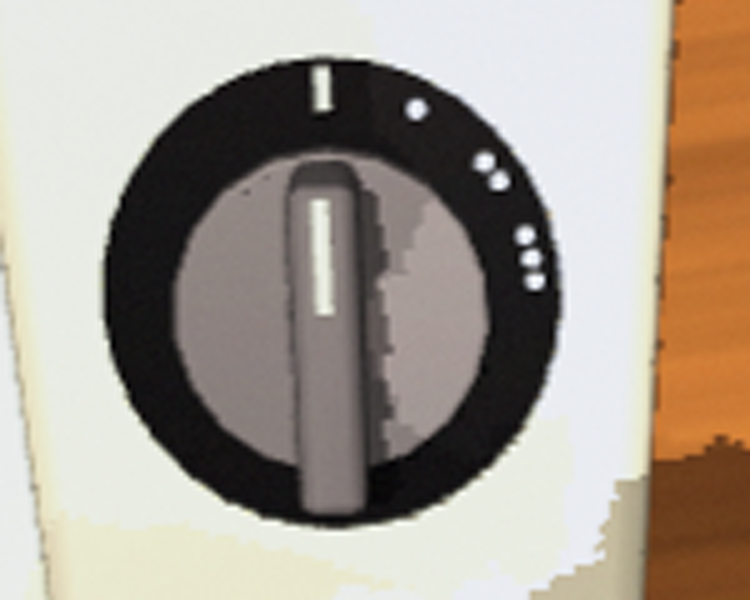

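The wide closing kernel filled the crop box, so that fit is bad. I'll redo it with hulls and take the yaw from the bar's white mark.

Run:
```python
from m import *
W1=np.load("w1.npy",allow_pickle=True);W7=np.load("w7.npy",allow_pickle=True);T=cal("top");S=cal("scene")
def hullfit(img,x0,y0,x1,y1,thr,name):
    g=img[y0:y1,x0:x1].max(axis=2); m=cv2.morphologyEx((g<thr).astype(np.uint8),cv2.MORPH_OPEN,np.ones((2,2)))
    cs,_=cv2.findContours(m,0,cv2.CHAIN_APPROX_NONE);c=max(cs,key=cv2.contourArea)
    h=cv2.convexHull(c)[:,0]+[x0,y0];e=cv2.fitEllipse(h.astype(np.float32)) ;print(name,np.round(e[0],2),np.round(e[1],1));return np.array(e[0]),h
a,c1=hullfit(cv2.imread("pics/w1.png"),338,75,422,157,60,"d1")
b,c7=hullfit(cv2.imread("pics/w7.png"),255,35,360,140,60,"d7")
t,ct=hullfit(cv2.imread("pics/top0.png"),322,212,370,262,110,"dt")
s,_=hullfit(cv2.imread("pics/scene0.png"),258,170,304,202,110,"ds")
R=[ray(W1,*a),ray(W7,*b),ray(T,*t)]
print("tri",tri(R[0],R[1]),tri(R[1],R[2]))
psi=np.radians(-8);n=np.array([-np.sin(.26)*np.cos(psi),-np.sin(.26)*np.sin(psi),np.cos(.26)])
def onpl(C,u,v,k):
    o,d=ray(C,u,v);return o+d*(n@(k-o))/(n@d)
for z in (.09,.095,.1):
  k=np.array([.5195,-.07,z])
  for C,e,c in((W1,a,c1),(W7,b,c7),(T,t,ct)):
    p=onpl(C,*e,k);Q=np.array([onpl(C,u,v,k) for u,v in c]);print(z,p.round(4),(np.linalg.norm(Q-p,axis=1).mean()*2).round(4))
k=np.array([.5195,-.07,.095])+n*.038
x=[onpl(W7,240+u/5,30+v/5,k) for u,v in((320,200),(324,315),(322,175),(334,500))]
for i in(0,2):
    v=x[i]-x[i+1];print("yaw",np.degrees(np.arctan2(v[1],v[0])),np.linalg.norm(v),x[i],x[i+1])
print("off tick", [onpl(W7,240+320/5,30+q/5,k-n*.038) for q in (70,108)])
```

```text
d1 [380.55 118.9 ] [71.7 77.6]
d7 [306.74  89.02] [90.4 93.3]
dt [346.47 236.8 ] [34.7 35.2]
ds [282.8  187.36] [24.5 34.8]
tri [ 0.51978496 -0.07124525  0.09775212] [ 0.51871402 -0.07224121  0.08387175]
0.09 [ 0.5192 -0.0725  0.09  ] 0.0856
0.09 [ 0.5203 -0.0712  0.0903] 0.0864
0.09 [ 0.5163 -0.0731  0.0893] 0.0836
0.095 [ 0.5194 -0.0716  0.095 ] 0.0846
0.095 [ 0.5201 -0.0713  0.0952] 0.0851
0.095 [ 0.5158 -0.0728  0.0941] 0.0833
0.1 [ 0.5197 -0.0707  0.1001] 0.0835
0.1 [ 0.5199 -0.0714  0.1002] 0.0838
0.1 [ 0.5153 -0.0724  0.099 ] 0.0829
yaw -7.03173394157073 0.018169706013577747 [ 0.53316012 -0.07236748  0.13800777] [ 0.51573301 -0.0702179   0.13333732]
yaw -6.847065064064967 0.053899587114444564 [ 0.53673666 -0.07326972  0.13898335] [ 0.48501945 -0.06705973  0.12512944]
off tick [array([ 0.55730534, -0.07471293,  0.10513365]), array([ 0.55140833, -0.07375799,  0.10354483])]
```

The ring centre is about (0.520,-0.071,0.0955) and the yaw about -7°. The bar-top midpoint agrees with the model to about 1 mm. Next is the IK check along the turn.

```bash
cat > d.py <<'E'
from m import *
from scipy.spatial.transform import Rotation as Ro
PSI=np.radians(-7.0);B=Ro.from_euler('z',PSI)*Ro.from_euler('y',-.26)
n=B.apply([0,0,1]) ; n=np.array([-np.sin(.26)*np.cos(PSI),-np.sin(.26)*np.sin(PSI),np.cos(.26)])
assert np.allclose(n,B.apply([0,0,1]))
O=np.array([.5198,-.0712,.0953])+.010*n
def rpy(th,half=np.pi): return (B*Ro.from_euler('z',-th+half)*Ro.from_euler('x',np.pi)).as_euler('xyz',degrees=True)
def pos(h): return O+n*h
E
python3 - <<'E'
from d import *
print(O,n)
for half in(0,np.pi):
  for th in (0,.45,.9,1.2,1.37):
    for h in (.079,.15):
        q=robot.ik(pos(h),rpy(th,half)); print(half>0,th,h,None if q is None else np.round(q,1))
E
```

```text
[ 0.51724836 -0.0708867   0.1049639 ] [-0.25516431  0.03133024  0.96638998]
False 0 0.079 [-25.  -28.5 -38.8  65.5   4.6 162.6]
False 0 0.15 [-25.8 -32.6 -34.5  73.9   4.7 161.8]
False 0.45 0.079 [ -25.   -28.5  -38.8   65.5    4.6 -171.6]
False 0.45 0.15 [ -25.8  -32.6  -34.5   73.9    4.7 -172.4]
False 0.9 0.079 [ -25.   -28.5  -38.8   65.5    4.6 -145.8]
False 0.9 0.15 [ -25.8  -32.6  -34.5   73.9    4.7 -146.6]
False 1.2 0.079 [ -25.   -28.5  -38.8   65.5    4.6 -128.7]
False 1.2 0.15 [ -25.8  -32.6  -34.5   73.9    4.7 -129.4]
False 1.37 0.079 [ -25.   -28.5  -38.8   65.5    4.6 -118.9]
False 1.37 0.15 [ -25.8  -32.6  -34.5   73.9    4.7 -119.7]
True 0 0.079 [-25.  -28.5 -38.8  65.5   4.6 -17.4]
True 0 0.15 [-25.8 -32.6 -34.5  73.9   4.7 -18.2]
True 0.45 0.079 [-25.  -28.5 -38.8  65.5   4.6   8.4]
True 0.45 0.15 [-25.8 -32.6 -34.5  73.9   4.7   7.6]
True 0.9 0.079 [-25.  -28.5 -38.8  65.5   4.6  34.2]
True 0.9 0.15 [-25.8 -32.6 -34.5  73.9   4.7  33.4]
True 1.2 0.079 [-25.  -28.5 -38.8  65.5   4.6  51.3]
True 1.2 0.15 [-25.8 -32.6 -34.5  73.9   4.7  50.6]
True 1.37 0.079 [-25.  -28.5 -38.8  65.5   4.6  61.1]
True 1.37 0.15 [-25.8 -32.6 -34.5  73.9   4.7  60.3]
```

Run:
```python
from d import *
robot.move_pose(pos(.16),rpy(0))
robot.set_gripper(0.04)
h=robot.line_to(pos(.080),vel=0.08,guard=6)
robot.pause(.1)
o=robot.observe();print(h,o["tool_pos"],pos(.08),o["ft_force"],o["q"].round(2),o["time"])
s=robot.grab_frame("scene");cv2.imwrite("pics/s8.png",cv2.resize(s[80:240,230:410],None,fx=3.3,fy=3.3,interpolation=2))
cv2.imwrite("pics/w8.png",robot.grab_frame("wrist"))
```

```text
False [ 0.49709185 -0.0685105   0.18296784] [ 0.49683521 -0.06838028  0.1822751 ] [ 0.20911882 -0.67573912  0.06886527] [-24.99 -28.57 -38.7   65.61   4.55 -17.42] 27.1333
```

View pics/s8.png

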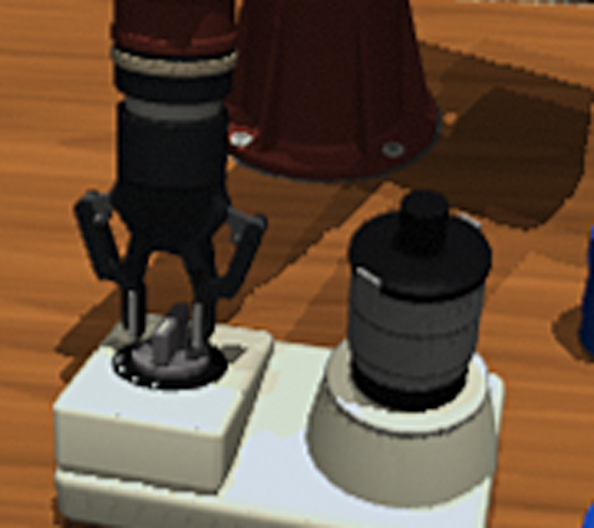

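View pics/w8.png

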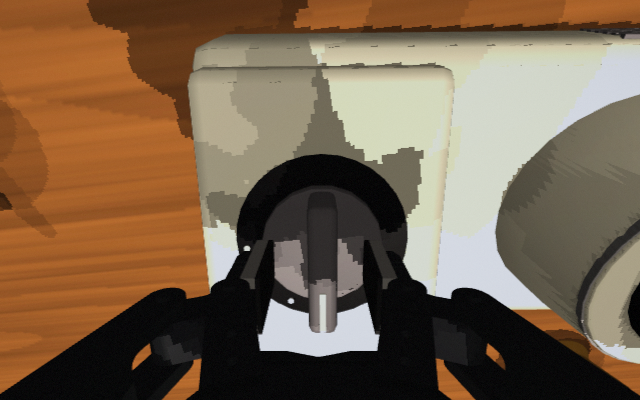

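The bar is centred between the pads and parallel to them. Closing, then turning joint 6 in steps.

Run:
```python
from d import *
robot.set_gripper(0.0)
o=robot.observe();print("w",o["gripper_width"],o["ft_force"].round(2),o["torque"].round(3))
q0=np.array(robot.ik(pos(.08),rpy(0)))
for th in (.25,.5,.75,1.0,1.2,1.34):
    q=q0.copy();q[5]+=np.degrees(th);robot.goto_joints(q)
    o=robot.observe();print(th,o["q"][5].round(2),o["gripper_width"].round(4),o["ft_force"].round(2),o["torque"].round(3),round(float(n@o["torque"]),3),o["time"])
    if abs(o["ft_force"]).max()>30: print("stop");break
robot.pause(.3)
o=robot.observe();print(o["ft_force"].round(2),o["torque"].round(3),o["time"])
s=robot.grab_frame("scene");cv2.imwrite("pics/s9.png",cv2.resize(s[80:240,230:410],None,fx=3.3,fy=3.3,interpolation=2))
cv2.imwrite("pics/w9.png",robot.grab_frame("wrist"));cv2.imwrite("pics/s9f.png",s)
```

```text
w 0.010654473339202384 [-0.29  7.98  5.24] [1.468 0.217 0.36 ]Traceback (most recent call last):
  File "<stdin>", line 7, in <module>
AttributeError: 'float' object has no attribute 'round'
```

Run:
```python
from d import *
q0=np.array(robot.ik(pos(.08),rpy(0)))
for th in (.5,.75,1.0,1.2,1.34):
    q=q0.copy();q[5]+=np.degrees(th);robot.goto_joints(q)
    o=robot.observe();print(th,round(float(o["q"][5]-q0[5]),2),round(float(o["gripper_width"]),4),o["ft_force"].round(2),o["torque"].round(3),round(float(n@o["torque"]),3),o["time"])
    if abs(o["ft_force"]).max()>30: print("stop");break
robot.pause(.3)
o=robot.observe();print(o["ft_force"].round(2),o["torque"].round(3),o["time"])
s=robot.grab_frame("scene");cv2.imwrite("pics/s9.png",cv2.resize(s[80:240,230:410],None,fx=3.3,fy=3.3,interpolation=2))
cv2.imwrite("pics/w9.png",robot.grab_frame("wrist"));cv2.imwrite("pics/s9f.png",s)
```

```text
0.5 28.68 0.0113 [-2.37  4.42  4.94] [0.824 0.667 0.253] 0.055 28.3
0.75 43.01 0.0111 [-4.46  3.31  5.81] [0.531 1.053 0.091] -0.015 28.65
1.0 57.32 0.0107 [-7.37  3.05  6.09] [0.359 1.436 0.119] 0.069 29.0
1.2 68.8 0.0106 [-8.73  1.54  7.7 ] [0.301 1.775 0.051] 0.028 29.3083
1.34 76.82 0.0107 [-10.28   1.81   7.57] [0.287 2.054 0.126] 0.113 29.5667
[-10.1    0.89   7.33] [0.306 2.016 0.176] 29.8667
```

View pics/s9.png

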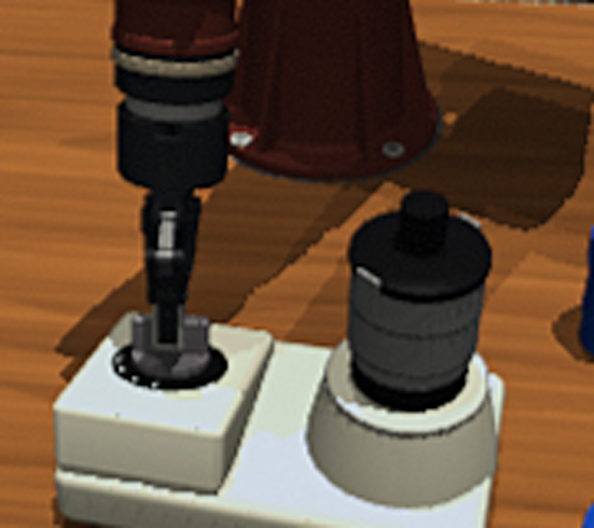

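View pics/w9.png

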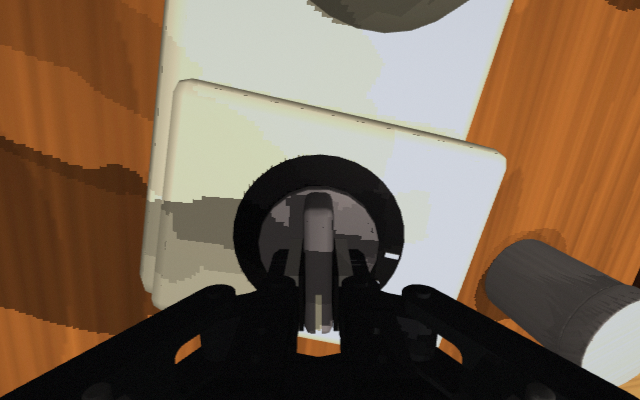

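Run:
```python
from d import *
C=cal("wrist");k=O-.010*n
def pl(u,v,h):
    kk=O+n*h-0; o,d=ray(C,u,v);p=o+d*(n@(kk-o))/(n@d);return B.inv().apply(p-O)
t=pl(392,256,-.010); a=pl(319,197,.028); b=pl(318,330,.028)
print("tick ang",np.degrees(np.arctan2(t[1],t[0])),t,"bar",np.degrees(np.arctan2(*(b-a)[1::-1])),a,b)
T=robot.grab_frame("top");S=cv2.imread("pics/s9f.png");S0=cv2.imread("pics/scene0.png");T0=cv2.imread("pics/top0.png")
for n_,X,X0,bs in(("top",T,T0,[(225,95,285,160),(355,110,405,170),(425,225,500,295)]),("scene",S,S0,[(150,120,215,210),(190,245,250,315),(340,272,405,340)])):
    for x0,y0,x1,y1 in bs: print(n_,(x0,y0),(cv2.absdiff(X,X0)[y0:y1,x0:x1].max(2)>40).sum())
o=robot.observe();print(o["time"],o["gripper_width"])
```

```text
tick ang 0.6294408417161867 [ 0.03738836  0.00041076 -0.01      ] bar -77.11138791322203 [-0.00863932  0.0326011   0.028     ] [ 0.00421225 -0.0235631   0.028     ]
top (225, 95) 0
top (355, 110) 0
top (425, 225) 0
scene (150, 120) 675
scene (190, 245) 0
scene (340, 272) 0
30.0167 0.010609147564550789
```

The dial measures 77.7° (1.36 rad) relative to its off tick. The bystanders are unchanged in the top view; the 675 differing pixels around the tall jar in the scene view are probably the arm's shadow, given zero difference there from above. Handing in.

Run:
```python
from m import *
robot.job_done()
```

```text
the job is handed in; nothing more can be done
```

The short steel jar is seated on the coupling and released. The dial is turned to the third position, and the gripper was still holding it there when I handed the job in at about 30 s of the 58 s allowed.

- **Jar:** I took it by its knob and lowered it with a force guard. It touched down at TCP z 0.3121 m, against 0.3122 m expected for fully seated. After release it looked upright and had not moved in the scene view. The dial was still at off at that point.
- **Dial:** I pinched the bar along its tilted axis and turned it clockwise. The last wrist picture puts it 77.7° (1.36 rad) from the off tick, above the 1.2 rad limit and short of the hard stop. The fingers are closed on the bar at 10.6 mm, with about 10 N sideways on the wrist and 0.1 to 0.2 N m about the dial axis (0.14 expected).
- **Bystanders:** The tall jar, mortar and tin showed no change in the top view. The scene view did differ around the tall jar (675 pixels). I put that down to the arm's shadow and did not check it separately.
- **Snags:** One straight move was refused because of the last joint's range, so I added a yaw turn. One dial fit was bad and I redid it. A print error stopped the first turning script at about 0.25 rad, and I continued from there.

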